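# Reset the filter timer and hold the fume extractor's cover shut

### The job

A new filter has just been fitted in the fume extractor: reset its timer by twisting the small spring-return knob in the open bay clockwise to its stop and letting it spring back. Then turn the winged quarter-turn fastener on the bay's front ledge until its wing lines up with the slot in the lift-off cover, that is parallel to the extractor's front edge, carry the cover over by its handle without dropping it and fit it into the frame with the wing through the slot. Press the cover fully home, flush all round against its spring-backed seals, and finish while still holding it pressed down so that a colleague can lock the fastener; leave the other things on the bench where they are.

Things in the scene. Friction and masses are not known exactly. Their poses are not given: they have to be found in the camera images.
- extractor: Fixed cream box, a bench fume extractor, 240 (x) x 340 (y) x 140 mm high. Origin: centre of its underside on the bench; x points from its front edge (robot's side) to its rear, z up. Faces the robot within 0.2 rad. The flat top (deck) is at z 140 mm; at its left and rear stand only low controls. A duct collar sticks out 30 mm at the rear
- seat (a point): Point at deck level, axes parallel to the extractor's. With the cover fully home its handle centre (point cover_grip) is 34 mm straight above this point and its axes are parallel to these. An 8 mm high aluminium bezel, cut away in mid-front, bounds the frame, 156 (x) x 236 (y) mm inside, 3 mm clear all round the cover; frame centre at x -16 mm of this point
- seal (a point): Middle of the front one of four black spring-backed seal strips round the filter bay, at its top. They stand 6 mm proud of the deck; the cover lying loose on them stays about 4 mm high. To push it down to the deck takes some 9 N besides its weight. They lie inside the frame, the front one 23 mm behind the wing's axis
- reset_knob (a joint): Angle of the filter-timer reset knob: 0 at rest, grows clockwise seen from above to its stop at 1.05 rad; a spring takes it back to 0 when let go (about 0.12 N m at the stop)
- reset_grip (a point): On the axis of the reset knob, 12 mm below the deck, 6 mm below the knob's top. Black disc 34 mm across with an upright bar 34 long, 12 thick, 20 mm tall; the bar lies along this point's x axis and turns with the knob. It stands in the left part of the filter bay, a well 88 (x) x 78 (y) mm whose floor is 22 mm below this point; nearest wall 39 mm from the axis: open the fingers only part way
- wing (a point): Steel wing of the quarter-turn fastener, 30 mm long along this point's y, 10 mm thick along x, 24 mm tall, on a thin post. Point on its axis 26 mm above the deck, 8 mm below its top; turns with the wing. Turns at least half a turn either way against slight friction and stays put; half a turn makes no difference. Starts 0.7 to 1.57 rad out of line. Keep fingertips 10 mm above the deck
- cover_grip (a point): Centre of the black bar handle on the loose aluminium cover, a plate 150 (x) x 230 (y) x 8 mm, about 0.4 kg, lying on the bench, handle up. Bar along y, 12 mm thick (x), 14 mm tall, its centre 34 mm above the plate's underside, on two posts 80 mm apart inside. Axes: the cover's, x to its rear. Plate centre at x -16 mm of this point. Starts within 0.5 rad of facing the robot squarely
- slot (a point): Centre of the slot in the cover, mid-thickness: 16 (x) x 36 (y) mm, right through the plate near its front edge, long side parallel to that edge, 71 mm before the handle (x -71 mm of cover_grip). The wing passes through it with 3 mm clear on each side, so it must be parallel within about 0.2 rad
- screwdriver: bystander: screwdriver 190 mm long lying on the bench nearer the robot
- reel: bystander: grey solder reel, 56 mm across, 37 mm high, nearer the robot
- old_filter: bystander: used filter, brown box 86 x 110 x 85 mm, on the left
- flux: bystander: small bottle 38 mm across, 100 mm high, on the right
- board: bystander: circuit board 80 x 110 mm lying on the right
- tin: bystander: flat round tin 38 mm across, 13 mm high, standing on the left rear corner of the extractor's deck, beside the bezel

How it is judged:
On the way, in this order (a step that is already met when the one before it is completed fails the run):
1. the reset knob is turned to its stop (value of joint reset_knob above 0.95 rad), for 0.05 s.
2. the reset knob has been let go and has sprung back (value of joint reset_knob below 0.1 rad and contact force between the fingers and reset_knob below 0.05 N), for 0.1 s.
3. the cover is carried off the bench, the wing by now being parallel to the extractor's front edge (height (world z) of cover_grip above 0.1 m and angle between the y axis of wing and the y axis of extractor, either way round below 0.2 rad and contact force between the fingers and cover above 0.5 N), for 0.1 s.
At the end, for the whole second after the job is handed in: The cover lies in the frame with the wing (within 0.2 rad of the slot's direction) through its slot, pressed down against the springs to within 2 mm of fully home and level within 0.03 rad, at rest, the robot's fingers still on it; the reset knob is back at rest (z of cover_grip in the frame of seat below 0.036 m and horizontal distance between cover_grip and seat below 0.006 m and angle between the z axis of cover_grip and the z axis of extractor, either way round below 0.03 rad and angle between the y axis of cover_grip and the y axis of extractor, either way round below 0.06 rad and angle between the y axis of wing and the y axis of extractor, either way round below 0.2 rad and value of joint reset_knob below 0.1 rad and contact force between the fingers and cover above 1 N and linear speed of cover below 0.01 m/s); the arm keeps its last pose, push and grip.
It fails at once if the cover is let fall (contact force between the fingers and cover below 0.05 N and linear speed of cover above 0.5 m/s).
It fails at once if another thing on the bench is pushed more than 4 cm (distance of any of screwdriver, reel, old_filter, flux, board, tin from where it was at the start of the episode above 0.04 m).
It also fails if it takes over 61 s, if anything falls off the work surface, if the arm or the gripper's body presses on something with over 40 N, if the wrist force passes 120 N, or if a joint passes its speed limit or range.

### The arm

A 6-joint arm with a two-finger parallel gripper is mounted at the origin on the work surface. World frame = base frame: x ahead of the robot, y to its left, z up, the work surface at z = 0. Lengths are in m, angles in rad, forces in N, time in s.
With the tool pointing down it reaches from about 0.375 to 0.9 m from the base axis. Payload 3.1 kg.
Tool frame: the origin (TCP) lies between the finger pads; the fingertips stand 22 mm ahead of it and the grasp point (between the pads) lies 3 mm ahead of it; z points along the fingers, y is the direction in which the jaws open and shut (so a half turn about z gives the same grasp; the last joint's range is limited). The gripper opens to 87 mm and grips with 3 to 60 N. Pads are 19 mm wide; open, the fingers measure 117 mm over their backs; the gripper's body (75 mm by 190 mm) begins 51 mm behind the grasp point.
Start: joints at [-1.389, 0.527, 1.433, -0, 1.181, -0.178], TCP at [0.22, -0.585, 0.214] pointing down, gripper open.
Joint ranges: [-3.08, 3.08], [-0.75, 2.2], [0.22, 2.44], [-1.43, 4.57], [0, 2.65], [-2.85, 2.85]. Speed limits (rad/s): [2.79, 2.79, 3.14, 3.14, 3.14, 3.14].

### API

Orientations are given as a unit quaternion [x, y, z, w].
In Python, from rig import get_obs, camera, get_calibration, hand_in, search_frame gives the robot as it stands.
- The arm moves only by the shell command python3 -m jog 'ROWS' [FORCE]. ROWS is JSON, a list of rows, each an object with "grip": the closure in counts, from 0 (fully open) to 255 (shut); "travel": the shift along the world's x, y, z in cm, a list of three; "twist": the turn about the world's z in degrees. A call has 1 to 8 rows; each row shifts and turns the commanded pose from where the row before left it; what a row does not reach is not made up. A row lasts 1/10 s, in which the tool goes at most 50 mm and 8.59 degrees, less where a joint would pass 70% of its speed; a pose out of reach is approached as far as the arm can. A call is refused whole if a number of a shift passes 5 or a number of a turn 8.59, either way. A call with a gripper value outside its range is refused whole. The fingers move at their own pace and stop on an object; FORCE is the grip in N (left out, the last holds). Time passes only in rows, so rows that do not move let the fingers close. It gives the time, the measured TCP pose, the force and the opening at its end, in the units of the state.
- get_obs(): the state, without advancing time (a new reading comes with each control period).
- camera(name): name is "side" or "top" or "wrist"; returns the picture (400x640x3 uint8, red, green, blue); there is no depth.
- get_calibration(name): a dict with "fx", "fy", "cx", "cy" (pixels), "k1" (the pictures are not rectified: a ray, as slopes to the right and down, at radius r is drawn at 1 + k1 r^2 times it, then the intrinsics apply), "R" (3x3) and "t" (3): a world point X has camera coordinates R X + t; the wrist camera has in their place "T_tool_cam" (4x4, takes a point from camera to tool coordinates, whose origin is the TCP and whose axes are the flange's). Camera axes: x right, y down, z forward; pixel columns grow to the right and rows downward; lengths in m; the calibration is good to about 2 mm. A picture is of the moment at which its call begins: read the wrist's pose just before it. get_calibration takes no time and is no camera call.
- hand_in(): hands the job in, once; it reports no verdict.
Trained networks look in the newest picture that a camera, given by its name, has taken for a name from the list of things; names that differ only in an ending like _2 or _b are one class to them, and where a whole thing is asked for, a point or a joint stands for the part that bears it (a point fixed in the world has none). Each returns a list of dicts, best first, with "p" (0 to 1); they miss things now and then, are a little off and sometimes report something else, mostly with a low value. They report only what shows in the picture. A call takes as long as a camera call.
- search_frame(target, camera): "at" ([x, y, z] in m, in world coordinates, good to about 4 mm: the middle of the surface that is visible of it).
The state is a dict: "time": time; "q": joint angles; "joint_velocities": joint speeds; "joint_torque": joint torques, N m; "position": TCP position; "tool_rot": TCP orientation; "ft_force": force on the tool from outside, world axes, zero at the start; "moment": the same for the moment, N m; "grip_width": finger opening in m.
Only numpy, scipy, OpenCV 4.12 (cv2) and the standard library are available. Lean on these libraries where they do the work, as an engineer would, in place of code of your own. Each camera call takes 0.05 s, during which the arm holds its last target. There are 200 camera calls.

## Working session

There is one attempt and no reset: what is moved stays moved. The work goes in short steps, Python scripts to look and compute and a shell command to move; the robot and the scene stay as the last step left them, time stands still between calls to the robot, and variables do not carry over. Pictures are saved under pics/ and viewed, about 8 in all and at most 12, crops included, and the job is handed in when it is done.

```bash
ls; mkdir -p pics; cat > h.py <<'E'
import numpy as np,cv2
from rig import get_obs,camera,get_calibration,hand_in,search_frame
from scipy.spatial.transform import Rotation as Ro
def cal(n,o=None):
    c=get_calibration(n)
    if n=="wrist":
        o=o or get_obs(); T=np.eye(4);T[:3,:3]=Ro.from_quat(o["tool_rot"]).as_matrix();T[:3,3]=o["position"]
        W=np.linalg.inv(T@np.array(c["T_tool_cam"]));R,t=W[:3,:3],W[:3,3]
    else: R,t=np.array(c["R"]),np.array(c["t"])
    return c,R,t
def proj(P,C):
    c,R,t=C;p=np.atleast_2d(P)@R.T+t;s=p[:,:2]/p[:,2:];s=s*(1+c["k1"]*(s**2).sum(1,keepdims=True))
    return s*[c["fx"],c["fy"]]+[c["cx"],c["cy"]]
def unproj(uv,z,C):
    c,R,t=C;d=(np.atleast_2d(uv)-[c["cx"],c["cy"]])/[c["fx"],c["fy"]];s=d.copy()
    for _ in range(30): s=d/(1+c["k1"]*(s**2).sum(1,keepdims=True))
    r=np.c_[s,np.ones(len(s))]@R;o=-R.T@t
    return o+r*((z-o[2])/r[:,2:])
E
python3 - <<'E'
from h import *
o=get_obs();print(o)
for n in("top","side"):
    im=camera(n);cv2.imwrite(f"pics/{n}0.png",im[...,::-1])
    C=cal(n);print(n,-C[1].T@C[2],C[0]["fx"],C[0]["k1"])
    for t in["extractor","reset_knob","reset_grip","wing","cover_grip","slot","seal","tin","old_filter","flux","board","reel","screwdriver"]:
        if n=="side" and t not in("extractor","reset_grip","wing","cover_grip","slot","seal"):continue
        print(t,[(np.round(d["at"],4).tolist(),round(d["p"],2)) for d in search_frame(t,n)[:2]])
E
```

```text
pics
{'time': 0.0, 'q': array([-1.38947503e+00,  5.28462766e-01,  1.43388958e+00,  8.18238863e-06,
        1.18140228e+00, -1.78491338e-01]), 'joint_velocities': array([-0.00105223,  0.00035871,  0.00111872,  0.00011919, -0.00050344,
        0.00030837]), 'joint_torque': array([-1.55799266e-04, -4.40039563e+01, -1.76589775e+01,  6.32778229e-02,
        5.82661398e-02, -1.69310256e-04]), 'position': array([ 0.21995991, -0.58421749,  0.2128778 ]), 'tool_rot': array([ 9.83860164e-01,  1.78935769e-01,  2.25366947e-06, -1.08098755e-03]), 'ft_force': array([-0.49347869, -0.15531872,  0.15074804]), 'moment': array([-0.02035194,  0.02378365, -0.01040104]), 'grip_width': 0.08704754169332977}
top [0.33075619 0.01753422 1.32378301] 367.80804171704204 0.003318738328557151
extractor [([0.5598, 0.2269, 0.1368], 0.73)]
reset_knob [([0.5287, 0.2022, 0.1429], 0.44), ([0.5832, 0.2492, 0.1238], 0.41)]
reset_grip [([0.5846, 0.2544, 0.1262], 0.56)]
wing [([0.5023, 0.2089, 0.1755], 0.54)]
cover_grip [([0.5644, -0.2343, 0.0069], 0.65)]
slot [([0.5653, -0.2357, 0.0095], 0.8)]
seal [([0.5295, 0.2004, 0.1411], 0.49)]
tin [([0.6636, 0.3554, 0.152], 0.58)]
old_filter []
flux [([0.4107, -0.5458, 0.0638], 0.74)]
board [([0.5584, -0.5296, 0.006], 0.77)]
reel [([0.356, 0.1277, 0.0376], 0.58)]
screwdriver [([0.3578, -0.225, 0.0192], 0.64)]
side [0.33748042 1.15296972 0.80149036] 401.477795190117 -0.07987170559157722
extractor [([0.5526, 0.333, 0.1319], 0.57), ([0.4155, -0.5436, 0.0499], 0.56)]
reset_grip [([0.5857, 0.2647, 0.132], 0.67)]
wing [([0.5057, 0.2146, 0.1609], 0.43)]
cover_grip [([0.5644, -0.2365, 0.0115], 0.96)]
slot [([0.5622, -0.2358, 0.0101], 0.64)]
seal [([0.5306, 0.2291, 0.1423], 0.63)]
```

View pics/top0.png

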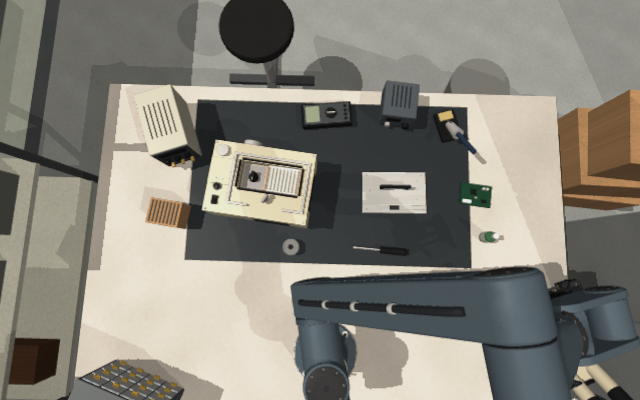

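View pics/side0.png

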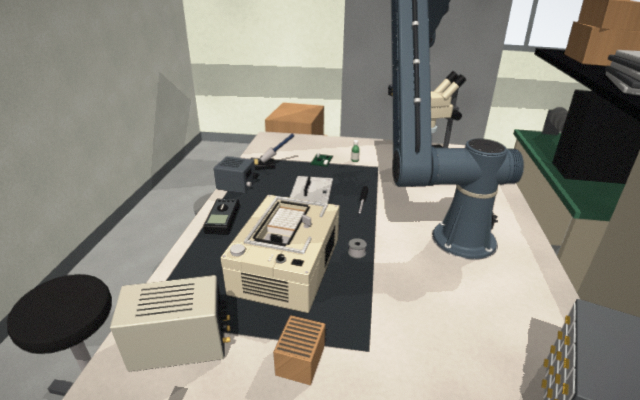

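```bash
python3 -c "
from h import *
c=get_calibration('wrist');print(c)"
python3 -m jog '[{"grip":0,"travel":[4,5,2],"twist":8},{"grip":0,"travel":[4,5,2],"twist":8},{"grip":0,"travel":[4,5,2],"twist":8},{"grip":0,"travel":[3,5,2],"twist":8},{"grip":0,"travel":[3,5,2],"twist":8},{"grip":0,"travel":[3,5,2],"twist":8},{"grip":0,"travel":[2,5,2],"twist":8},{"grip":0,"travel":[2,3,0],"twist":8}]' 20
```

```text
{'fx': 357.23110658751756, 'fy': 357.23110658751756, 'cx': 323.50042686222343, 'cy': 204.596165967057, 'k1': 0.01894859955388134, 'T_tool_cam': array([[-2.05366784e-03, -9.56762954e-01, -2.90861533e-01,
         8.01451727e-02],
       [ 9.99997835e-01, -1.86703344e-03, -9.19182957e-04,
         3.86974298e-04],
       [ 3.36391994e-04, -2.90862791e-01,  9.56764717e-01,
        -1.70756429e-01],
       [ 0.00000000e+00,  0.00000000e+00,  0.00000000e+00,
         1.00000000e+00]])}
time: 1.85
position: [0.4212, -0.276, 0.3274]
tool_rot: [0.737, 0.676, 0.0, 0.002]
ft_force: [1.1, -0.7, -0.3]
grip_width: 0.0871
```

```bash
python3 -m jog '[{"grip":0,"travel":[4,4,-1],"twist":0},{"grip":0,"travel":[4,4,-1],"twist":0},{"grip":0,"travel":[4,1,-1],"twist":0},{"grip":0,"travel":[0,0,0],"twist":0},{"grip":0,"travel":[0,0,0],"twist":0}]'
python3 - <<'E'
from h import *
o=get_obs();im=camera("wrist");cv2.imwrite("pics/w0.png",im[...,::-1]);print(o["position"])
import pickle;pickle.dump(o,open("w0.pkl","wb"))
for t in("cover_grip","slot"):print(t,[(np.round(d["at"],4).tolist(),round(d["p"],2)) for d in search_frame(t,"wrist")[:2]])
E
```

```text
time: 2.35
position: [0.5296, -0.1978, 0.2966]
tool_rot: [0.739, 0.674, -0.0, -0.001]
ft_force: [-1.1, 1.0, -0.5]
grip_width: 0.0872
[ 0.52961829 -0.19776545  0.29662264]
cover_grip [([0.5655, -0.2163, 0.0104], 0.93)]
slot [([0.5671, -0.2168, 0.0049], 0.69), ([0.5668, -0.4909, 0.0042], 0.57)]
```

View pics/w0.png

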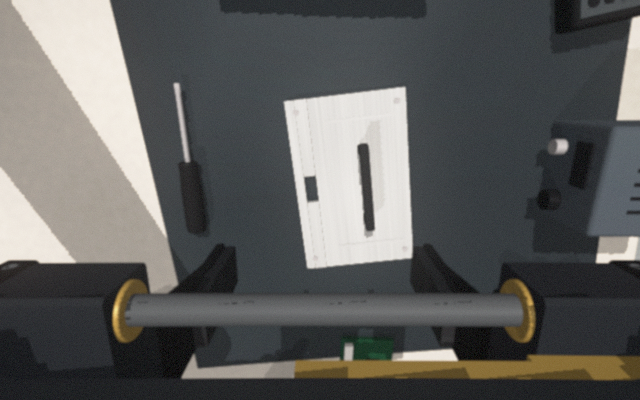

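```bash
python3 - <<'E'
from h import *
import pickle;C=cal("wrist",pickle.load(open("w0.pkl","rb")))
P=unproj([[285,101],[405,87],[411,258],[308,268]],.008,C);print(P.round(4),P.mean(0).round(4))
f=(P[0]+P[1]-P[2]-P[3])[:2];print("yaw y-axis",np.degrees(np.arctan2(-f[0],f[1])));g=(P[1]+P[2]-P[0]-P[3])[:2];print(np.degrees(np.arctan2(g[1],g[0])))
H=unproj([[363,145],[370,229]],.041,C);print(H.round(4),H.mean(0));S=unproj([[311,189]],.008,C);print(S)
print([np.linalg.norm(P[i]-P[i-1]) for i in range(4)])
E
python3 -m jog '[{"grip":0,"travel":[-2,5,5],"twist":8},{"grip":0,"travel":[-2,5,5],"twist":8},{"grip":0,"travel":[-1,5,5],"twist":8},{"grip":0,"travel":[0,5,0],"twist":8},{"grip":0,"travel":[0,5,0],"twist":8},{"grip":0,"travel":[0,5,0],"twist":8},{"grip":0,"travel":[0,5,0],"twist":8},{"grip":0,"travel":[0,5,0],"twist":8}]'
```

```text
[[ 0.4889 -0.1199  0.008 ]
 [ 0.6366 -0.1175  0.008 ]
 [ 0.6387 -0.3469  0.008 ]
 [ 0.4929 -0.3489  0.008 ]] [ 0.5643 -0.2333  0.008 ]
yaw y-axis 0.7645798059431997
0.8519660707192349
[[ 0.5782 -0.1781  0.041 ]
 [ 0.5805 -0.2852  0.041 ]] [ 0.57938357 -0.2316296   0.041     ]
[[ 0.50918617 -0.23418479  0.008     ]]
[np.float64(0.2290540597537283), np.float64(0.14766440663600636), np.float64(0.2294165154493245), np.float64(0.14583999913991902)]
time: 3.3
position: [0.4946, 0.1553, 0.4012]
tool_rot: [0.269, 0.963, 0.0, 0.001]
ft_force: [0.0, 0.4, 0.8]
grip_width: 0.0872
```

```bash
python3 -m jog '[{"grip":0,"travel":[0,4,-3],"twist":8},{"grip":0,"travel":[0,4,-3],"twist":8},{"grip":0,"travel":[0,0,-2],"twist":5},{"grip":0,"travel":[0,0,0],"twist":0},{"grip":0,"travel":[0,0,0],"twist":0}]'
python3 - <<'E'
from h import *
o=get_obs();im=camera("wrist");print(o["position"],o["q"])
im=cv2.resize(im[60:360,150:550],None,fx=2,fy=2,interpolation=cv2.INTER_CUBIC);cv2.imwrite("pics/w1.png",im[...,::-1])
import pickle;pickle.dump(o,open("w1.pkl","wb"))
for t in("reset_grip","wing","seal","tin"):print(t,[(np.round(d["at"],4).tolist(),round(d["p"],2)) for d in search_frame(t,"wrist")[:2]])
E
```

```text
time: 3.8
position: [0.4956, 0.2336, 0.3211]
tool_rot: [0.092, 0.996, -0.0, 0.0]
ft_force: [0.7, 0.5, 1.0]
grip_width: 0.0866
[0.49556519 0.23363395 0.3210553 ] [ 2.36719046e-01  3.11257462e-01  1.48485914e+00 -3.22273938e-04
  1.34499715e+00 -1.14921159e+00]
reset_grip [([0.5813, 0.2573, 0.1156], 0.75), ([0.5206, 0.2382, 0.1426], 0.26)]
wing [([0.5012, 0.2094, 0.1703], 0.84)]
seal [([0.5269, 0.2095, 0.1455], 0.93), ([0.502, 0.2107, 0.1713], 0.56)]
tin [([0.5162, 0.239, 0.1437], 0.7)]
```

View pics/w1.png

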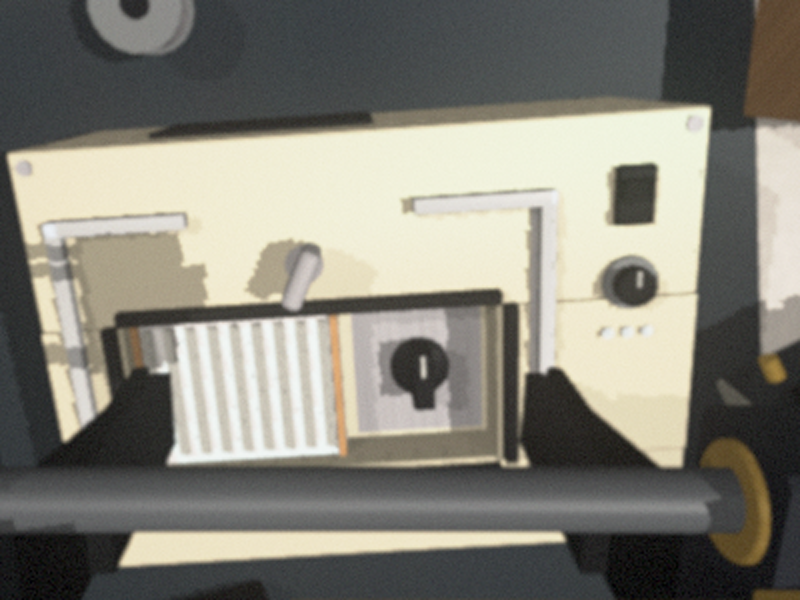

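```bash
python3 - <<'E'
from h import *
import pickle;C=cal("wrist",pickle.load(open("w1.pkl","rb")))
u=lambda p,z:unproj(np.array(p)/2+[149.75,59.75],z,C)[:,:2]
E=u([[9,155],[711,107]],.14);print("front",E,np.linalg.norm(E[1]-E[0]))
d=E[1]-E[0];ty=np.arctan2(-d[0],d[1]);print("yaw deg",np.degrees(ty))
B=u([[43,226],[556,192]],.148);print("bezel outer",B);d=B[1]-B[0];print(np.linalg.norm(d),np.degrees(np.arctan2(-d[0],d[1])))
S=u([[117,313],[501,291]],.146);d=S[1]-S[0];print("seal",S,np.degrees(np.arctan2(-d[0],d[1])))
W=u([[310,252],[292,303]],.174);print("wing",W,W.mean(0),np.linalg.norm(W[1]-W[0]))
K=u([[421,345],[424,405]],.134);print("knob bar",K,K.mean(0),np.linalg.norm(K[1]-K[0]))
D=u([[419,365]],.114);print("disc",D)
c,s=np.cos(ty),np.sin(ty);R=np.array([[c,-s],[s,c]])
org=E.mean(0)+R@[.12,0];print("ext origin",org,"in ext frame: bezel",(B-org)@R,"seal",(S-org)@R,"wing",(W-org)@R,"knob",(K-org)@R,(D-org)@R)
E
```

```text
front [[0.42480564 0.07976906]
 [0.46528587 0.41473645]] 0.3374045082185933
yaw deg -6.890680955477366
bezel outer [[0.46036804 0.08868894]
 [0.49023641 0.33660052]]
0.24970436448502215 -6.869880374566987
seal [[0.51090546 0.11069705]
 [0.53568564 0.30475312]] -7.277057623353919
wing [[0.49119063 0.21660802]
 [0.5136843  0.20340222]] [0.50243747 0.21000512] 0.026083681027745508
knob bar [[0.56199449 0.26084387]
 [0.59726764 0.25692638]] [0.57963107 0.25888512] 0.0354900282813961
disc [[0.58201953 0.25852526]]
ext origin [0.56417898 0.23285571] in ext frame: bezel [[-0.08576464 -0.15558019]
 [-0.08585529  0.09412416]] seal [[-0.03823269 -0.1276678 ]
 [-0.03691345  0.06795959]] wing [[-0.07051182 -0.02488713]
 [-0.04659625 -0.03529886]] knob [[-0.0055266   0.02752391]
 [ 0.02996177  0.02786663]] [[0.01463197 0.02762456]]
```

```bash
python3 -m jog '[{"grip":165,"travel":[4,1.2,0],"twist":3.5},{"grip":165,"travel":[4.4,1.3,0],"twist":0},{"grip":165,"travel":[0,0,-4],"twist":0},{"grip":165,"travel":[0,0,-4],"twist":0},{"grip":165,"travel":[0,0,-4],"twist":0},{"grip":165,"travel":[0,0,0],"twist":0},{"grip":165,"travel":[0,0,0],"twist":0}]' 40
python3 - <<'E'
from h import *
o=get_obs();im=camera("wrist");C=cal("wrist",o);print(o["position"])
for P in([.580,.2585,.134],):print(proj(P,C))
im=cv2.resize(im,(800,500));cv2.imwrite("pics/w2.png",im[...,::-1])
im=camera("top");im=cv2.resize(im[130:250,190:340],(750,600),interpolation=cv2.INTER_CUBIC);cv2.imwrite("pics/t2.png",im[...,::-1])
E
```

```text
time: 4.75
position: [0.5799, 0.2594, 0.2009]
tool_rot: [0.06, 0.998, -0.0, 0.0]
ft_force: [0.3, 0.6, 0.8]
grip_width: 0.0389
[0.5799002  0.25943198 0.2009228 ]
[[322.82871105 215.37624146]]
```

View pics/w2.png

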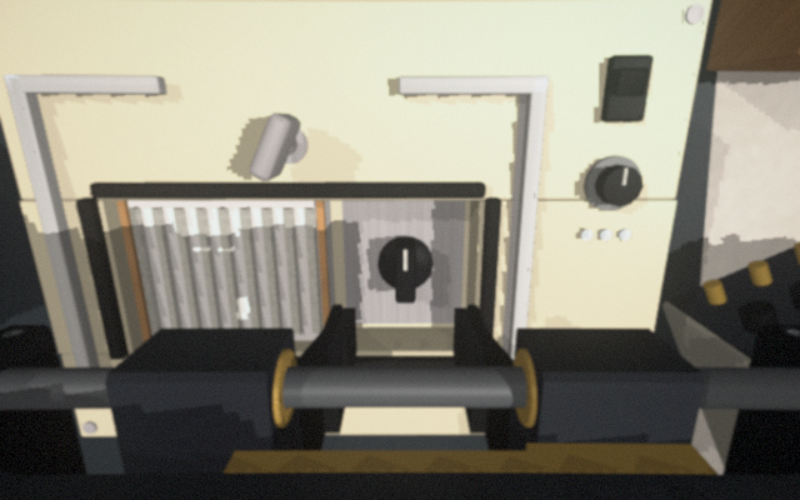

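```bash
python3 - <<'E'
from h import *
C=cal("wrist");k=1.25
u=lambda p,z:unproj(np.array(p)/k-.1,z,C)[:,:2]
ang=lambda d:np.degrees(np.arctan2(-d[0],d[1]))
B=u([[7,78],[547,79]],.148);print("bez",B,ang(B[1]-B[0]),np.linalg.norm(B[1]-B[0]))
S=u([[92,184],[485,184]],.146);print("seal",S,ang(S[1]-S[0]))
th=np.radians(-7);R=np.array([[np.cos(th),-np.sin(th)],[np.sin(th),np.cos(th)]])
for z in(.174,.162): 
  W=u([[294,118],[276,115],[252,174],[269,180]],z);print("wing",W.mean(0),[np.linalg.norm(W[i]-W[i-1]) for i in range(4)],ang(W[0]-W[3]),ang(W[1]-W[2]))
K=u([[405,270]],.134);print(K)
o=B.mean(0);print("rel ext frame wing",(W.mean(0)-o)@R,"seal",(S.mean(0)-o)@R)
E
python3 -m jog '[{"grip":185,"travel":[0,0,0],"twist":0},{"grip":185,"travel":[0,-0.1,-3],"twist":0},{"grip":185,"travel":[0,0,-3.1],"twist":0},{"grip":185,"travel":[0,0,0],"twist":0}]' 40
```

```text
bez [[0.4622825  0.08915917]
 [0.49239592 0.33809212]] -6.897555862797102 0.250747744951386
seal [[0.51415235 0.10969015]
 [0.53816175 0.30627057]] -6.963348408284153
wing [0.50642408 0.21121094] [np.float64(0.02929177923799866), np.float64(0.007622421136292793), np.float64(0.02788130460096925), np.float64(0.007687643968122271)] 56.54937110133257 55.79741708653332
wing [0.50677561 0.20773394] [np.float64(0.031052726634316977), np.float64(0.008080661741772405), np.float64(0.02955745784328726), np.float64(0.008149805604651554)] 56.54937110133266 55.7974170865333
[[0.58317782 0.25982595]]
rel ext frame wing [ 0.029935   -0.00226039] seal [0.04914194 0.00034619]
time: 5.25
position: [0.5771, 0.2581, 0.1372]
tool_rot: [0.06, 0.998, -0.001, -0.003]
ft_force: [-1.3, -0.3, -0.9]
grip_width: 0.024
```

```bash
python3 -m jog '[{"grip":185,"travel":[0.3,0,0],"twist":0},{"grip":255,"travel":[0,0,0],"twist":0},{"grip":255,"travel":[0,0,0],"twist":0},{"grip":255,"travel":[0,0,0],"twist":0}]' 40
python3 -m jog '[{"grip":255,"travel":[0,0,0],"twist":-8},{"grip":255,"travel":[0,0,0],"twist":-8},{"grip":255,"travel":[0,0,0],"twist":-8},{"grip":255,"travel":[0,0,0],"twist":-8},{"grip":255,"travel":[0,0,0],"twist":-8},{"grip":255,"travel":[0,0,0],"twist":-8},{"grip":255,"travel":[0,0,0],"twist":-8},{"grip":255,"travel":[0,0,0],"twist":0}]' 40
python3 -c "
from h import *
o=get_obs();print(o['moment'],o['ft_force'],o['position'],o['grip_width'])"
```

```text
time: 5.65
position: [0.5832, 0.259, 0.1408]
tool_rot: [0.06, 0.998, 0.0, 0.001]
ft_force: [-0.5, -0.3, -0.3]
grip_width: 0.0076
time: 6.45
position: [0.5826, 0.2588, 0.1399]
tool_rot: [0.522, 0.853, 0.0, 0.0]
ft_force: [-0.1, 0.1, -0.0]
grip_width: 0.0004
[-0.00292919 -0.13339336  0.05101642] [-0.09164503  0.10658841 -0.04346075] [0.58258065 0.25884662 0.13990709] 0.0003839747252076403
```

```bash
python3 - <<'E'
from h import *
im=camera("wrist");print(get_obs()["moment"])
a=cv2.resize(im,(800,500))[:420];cv2.imwrite("pics/w3.png",a[...,::-1])
im=camera("side");print(proj([.58,.2585,.134],cal("side")))
E
```

```text
[ 0.0507968  -0.14024021 -0.02349394]
[[277.30002201 235.42497269]]
```

View pics/w3.png

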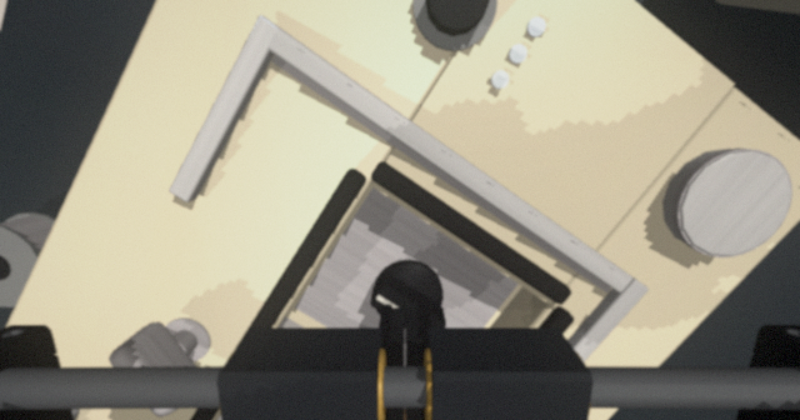

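```bash
python3 - <<'E'
from h import *
C=cal("wrist");o=get_obs();p=o["position"]
for dz in(0.02,0,-.022):print(dz,proj(p+[0,0,dz],C)*1.25)
print("knob est",proj([.5815,.2587,.114],C)*1.25,"top",proj([.5815,.2587,.134],C)*1.25)
print(unproj([[408/1.25,290/1.25]],.114,C),unproj([[408/1.25,290/1.25]],.12,C))
im=camera("wrist")
a=cv2.resize(im[180:300,220:440],None,fx=3.6,fy=3.6,interpolation=cv2.INTER_CUBIC).astype(float)
a=np.clip(255*(a/255)**.45,0,255).astype(np.uint8);cv2.imwrite("pics/w4.png",a[...,::-1])
E
```

```text
0.02 [[405.21214098 342.68394644]]
0 [[405.04337261 319.78037502]]
-0.022 [[404.89376402 299.47477238]]
knob est [[402.92984596 295.66512289]] top [[402.86606236 313.22819666]]
[[0.58231848 0.26234074 0.114     ]] [[0.58119154 0.26439964 0.12      ]]
```

View pics/w4.png

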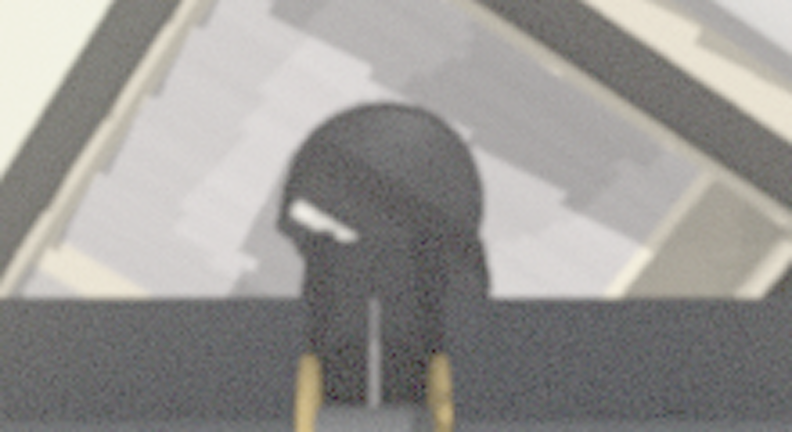

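```bash
python3 - <<'E'
from h import *
g=lambda a:np.clip(255*(a/255.)**.6,0,255).astype(np.uint8)
im=camera("side");c=cal("side");a=g(cv2.resize(im[190:270,220:340],(800,533),interpolation=cv2.INTER_CUBIC))
f=lambda P:(proj(P,c)[0]-[220,190])*6.667
o=get_obs()["position"]
print("tip",f(o-[0,0,.022]),"knob top",f([.582,.2587,.134]),"tcp+.03",f(o+[0,0,.03]))
cv2.imwrite("pics/s1.png",a[...,::-1])
E
```

```text
tip [378.0324095  333.96929807] knob top [377.31098209 302.66389874] tcp+.03 [372.62351281 233.41132571]
```

View pics/s1.png

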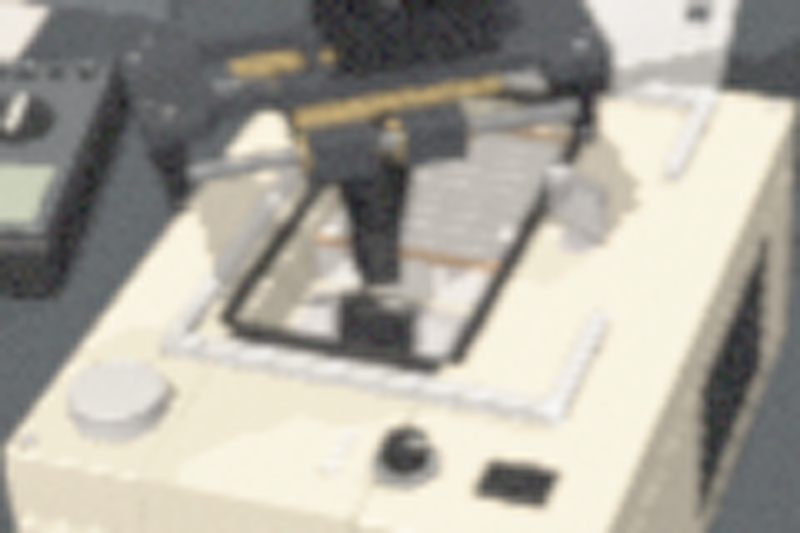

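```bash
python3 -m jog '[{"grip":255,"travel":[0,0,2],"twist":0},{"grip":165,"travel":[0,0,0],"twist":8},{"grip":165,"travel":[0,0,0],"twist":8},{"grip":165,"travel":[0,0,0],"twist":8},{"grip":165,"travel":[0,0,0],"twist":8},{"grip":165,"travel":[0,0,0],"twist":8},{"grip":165,"travel":[0,0,0],"twist":8},{"grip":165,"travel":[0,0,0],"twist":8}]' 40
python3 -m jog '[{"grip":165,"travel":[0,0,-2],"twist":0},{"grip":165,"travel":[0,0,0],"twist":0},{"grip":165,"travel":[0,0,0],"twist":0}]' 40
python3 -m jog '[{"grip":165,"travel":[0,0,-0.4],"twist":0},{"grip":165,"travel":[0,0,0],"twist":0}]' 40
python3 -m jog '[{"grip":165,"travel":[0,0,-0.4],"twist":0},{"grip":165,"travel":[0,0,0],"twist":0}]' 40

```

```text
time: 7.45
position: [0.5823, 0.2587, 0.1593]
tool_rot: [0.056, 0.998, -0.0, -0.0]
ft_force: [-0.5, 0.4, -0.7]
grip_width: 0.0306
time: 7.75
position: [0.582, 0.2586, 0.1391]
tool_rot: [0.06, 0.998, -0.0, -0.001]
ft_force: [0.6, 0.8, 0.7]
grip_width: 0.0307
time: 7.95
position: [0.5824, 0.2587, 0.1354]
tool_rot: [0.06, 0.998, 0.0, 0.0]
ft_force: [-0.3, 0.0, 0.5]
grip_width: 0.0305
time: 8.15
position: [0.5821, 0.2586, 0.131]
tool_rot: [0.06, 0.998, -0.0, -0.0]
ft_force: [0.0, 0.2, 0.3]
grip_width: 0.0307
```

```bash
python3 -m jog '[{"grip":165,"travel":[0,0,-0.4],"twist":0},{"grip":165,"travel":[0,0,0],"twist":0}]' 40
python3 -m jog '[{"grip":255,"travel":[0,0,0],"twist":0},{"grip":255,"travel":[0,0,0],"twist":0},{"grip":255,"travel":[0,0,0],"twist":0},{"grip":255,"travel":[0,0,0],"twist":0}]' 5

```

```text
time: 8.35
position: [0.582, 0.2586, 0.1267]
tool_rot: [0.06, 0.998, -0.0, -0.0]
ft_force: [-0.1, -0.1, 0.2]
grip_width: 0.0309
time: 8.75
position: [0.5825, 0.2588, 0.1274]
tool_rot: [0.06, 0.998, 0.0, 0.0]
ft_force: [0.3, 0.7, 0.1]
grip_width: 0.0067
```

```bash
python3 -m jog '[{"grip":255,"travel":[0,0,0],"twist":0},{"grip":255,"travel":[0,0,0],"twist":0}]' 5
python3 - <<'E'
from h import *
g=lambda a:np.clip(255*(a/255.)**.6,0,255).astype(np.uint8)
im=camera("side");c=cal("side");a=g(cv2.resize(im[200:260,240:320],(800,600),interpolation=cv2.INTER_CUBIC))
f=lambda P:(proj(P,c)[0]-[240,200])*10
o=get_obs()["position"]
print(get_obs()["grip_width"])
for z in(0.05,.03,0,-.022):print(z,f(o+[0,0,z]))
print("knob top",f([.582,.2587,.134]),f([.565,.2587,.134]),f([.599,.2587,.134]))
cv2.imwrite("pics/s2.png",a[...,::-1])
E
```

```text
time: 8.95
position: [0.5823, 0.2587, 0.1273]
tool_rot: [0.06, 0.998, 0.0, 0.0]
ft_force: [-0.4, -0.1, 0.7]
grip_width: 0.0009
0.0006508463128276475
0.05 [357.85471547 226.79201468]
0.03 [361.02712807 286.1049263 ]
0 [365.70068245 373.01528266]
-0.022 [369.06411754 435.22129011]
knob top [365.93817622 353.97314945] [424.68418107 359.81869006] [307.45910473 348.14052818]
```

View pics/s2.png

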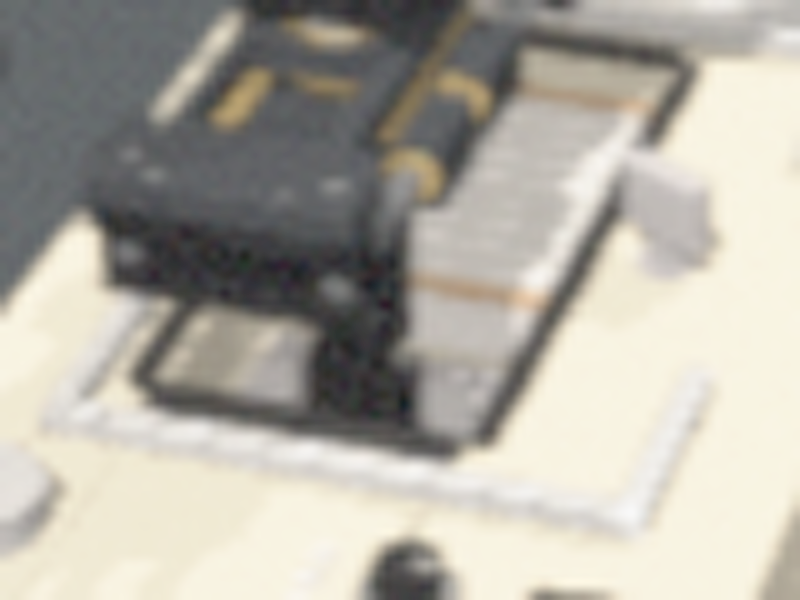

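```bash
python3 - <<'E'
from h import *
g=lambda a,e:np.clip(255*(a/255.)**e,0,255).astype(np.uint8)
im=camera("wrist");C=cal("wrist");o=get_obs()["position"]
a=g(cv2.resize(im[150:270,220:440],None,fx=3.6,fy=2.5*1.44,interpolation=cv2.INTER_CUBIC),.35)
f=lambda P:(proj(P,C)[0]-[220,150])*3.6
for z in(.03,0,-.022):print(z,f(o+[0,0,z]),f(o+[-.0095,0,z]))
print("knob",f([.583,.2595,.134]),f([.566,.261,.134]),f([.6,.258,.134]),"disc",f([.583,.2595,.114]))
cv2.imwrite("pics/w5.png",a[...,::-1])
print([(np.round(d["at"],4).tolist(),round(d["p"],2)) for d in search_frame("reset_grip","wrist")[:2]])
camera("side");print([(np.round(d["at"],4).tolist(),round(d["p"],2)) for d in search_frame("reset_grip","side")[:2]])
E
```

```text
0.03 [376.80898628 487.48080384] [367.28858137 417.86706317]
0 [375.99631176 382.2018106 ] [367.95123834 321.94326418]
-0.022 [375.54363487 323.53132088] [368.3187739  268.69042718]
knob [382.31951505 406.37428323] [378.31238731 292.7899766 ] [386.11763047 514.01619525] disc [381.28412225 348.52646266]
[([0.5697, 0.2571, 0.1123], 0.66)]
[([0.5799, 0.2643, 0.1287], 0.42)]
```

View pics/w5.png

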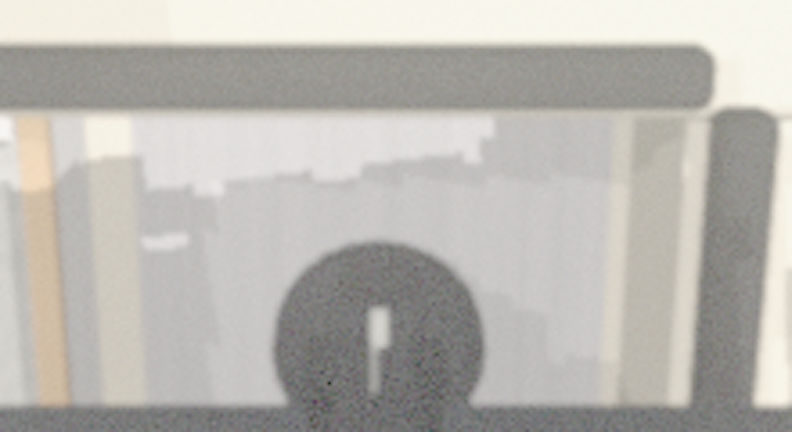

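```bash
for i in 1 2 3 4; do python3 -m jog '[{"grip":255,"travel":[0,0,-0.2],"twist":0},{"grip":255,"travel":[0,0,0],"twist":0}]' 5 | egrep 'pos|force'; done
```

```text
position: [0.5827, 0.2588, 0.1258]
ft_force: [-0.5, -0.6, 3.0]
position: [0.5827, 0.2588, 0.1256]
ft_force: [-3.0, -1.5, 12.0]
position: [0.5828, 0.2588, 0.1255]
ft_force: [-6.7, -2.6, 20.9]
position: [0.5829, 0.2589, 0.1254]
ft_force: [-8.7, -2.5, 29.3]
```

```bash
python3 - <<'E'
from h import *
c=cal("side")
f=lambda P:((proj(P,c)[0]-[240,200])*10).round(0)
for y in(.34,.354):
  for z in(.165,.175,.19):print(y,z,f([.6195,y,z]),f([.5445,y,z]))
o=get_obs();print(o["ft_force"],o["moment"],o["grip_width"])
E
python3 -m jog '[{"grip":255,"travel":[0,0,0.8],"twist":0},{"grip":165,"travel":[0,0,0.8],"twist":0},{"grip":165,"travel":[0,0,0],"twist":0},{"grip":165,"travel":[0,0,0],"twist":0},{"grip":165,"travel":[0,0,0],"twist":0},{"grip":165,"travel":[0,0,0],"twist":0}]' 40
```

```text
0.34 0.165 [150. 424.] [428. 452.]
0.34 0.175 [147. 393.] [427. 421.]
0.34 0.19 [143. 346.] [425. 375.]
0.354 0.165 [135. 455.] [416. 485.]
0.354 0.175 [132. 425.] [415. 454.]
0.354 0.19 [127. 378.] [412. 407.]
[-8.70203517 -2.53374024 29.31346288] [-4.43828095e-01  1.39925134e+00  6.94525743e-04] 0.0002680196395489562
time: 10.6
position: [0.5819, 0.2586, 0.1343]
tool_rot: [0.06, 0.998, -0.0, -0.001]
ft_force: [0.5, 1.1, -0.3]
grip_width: 0.0285
```

```bash
python3 -m jog '[{"grip":165,"travel":[0.1,0.1,-1.2],"twist":0},{"grip":165,"travel":[0,0,-1.1],"twist":0},{"grip":165,"travel":[0,0,0],"twist":0}]' 40
python3 -m jog '[{"grip":255,"travel":[0,0,0],"twist":0},{"grip":255,"travel":[0,0,0],"twist":0},{"grip":255,"travel":[0,0,0],"twist":0},{"grip":255,"travel":[0,0,0],"twist":0}]' 40
```

```text
time: 10.9
position: [0.5815, 0.2592, 0.1095]
tool_rot: [0.06, 0.998, -0.001, -0.003]
ft_force: [-0.4, 0.0, -0.1]
grip_width: 0.0308
time: 11.3
position: [0.5836, 0.2594, 0.1127]
tool_rot: [0.06, 0.998, -0.0, 0.0]
ft_force: [-0.2, -0.5, 0.3]
grip_width: 0.0116
```

```bash
python3 -m jog '[{"grip":255,"travel":[0,0,0],"twist":-8},{"grip":255,"travel":[0,0,0],"twist":-8},{"grip":255,"travel":[0,0,0],"twist":-8},{"grip":255,"travel":[0,0,0],"twist":-8},{"grip":255,"travel":[0,0,0],"twist":-8},{"grip":255,"travel":[0,0,0],"twist":-8},{"grip":255,"travel":[0,0,0],"twist":-8}]' 40
python3 -m jog '[{"grip":255,"travel":[0,0,0],"twist":-4},{"grip":255,"travel":[0,0,0],"twist":-3},{"grip":255,"travel":[0,0,0],"twist":0},{"grip":255,"travel":[0,0,0],"twist":0}]' 40
python3 -c "
from h import *
o=get_obs();print(o['moment'],o['tool_rot'])"
```

```text
time: 12.0
position: [0.5839, 0.2597, 0.1127]
tool_rot: [0.524, 0.852, 0.0, 0.001]
ft_force: [0.7, -0.1, -0.8]
grip_width: 0.0115
time: 12.4
position: [0.5839, 0.2597, 0.1127]
tool_rot: [0.572, 0.82, 0.0, 0.001]
ft_force: [1.7, -0.2, 0.7]
grip_width: 0.0115
[-0.08684356 -0.36342965  0.51169071] [5.71809414e-01 8.20386084e-01 4.04631087e-04 7.09675368e-04]
```

```bash
python3 -m jog '[{"grip":255,"travel":[0,0,0],"twist":8},{"grip":255,"travel":[0,0,0],"twist":8},{"grip":255,"travel":[0,0,0],"twist":8},{"grip":255,"travel":[0,0,0],"twist":8},{"grip":255,"travel":[0,0,0],"twist":8},{"grip":255,"travel":[0,0,0],"twist":8},{"grip":255,"travel":[0,0,0],"twist":8},{"grip":255,"travel":[0,0,0],"twist":6}]' 40
python3 -m jog '[{"grip":165,"travel":[0,0,0],"twist":0},{"grip":165,"travel":[0,0,0],"twist":0},{"grip":165,"travel":[0,0,0],"twist":0},{"grip":165,"travel":[0,0,3],"twist":0},{"grip":165,"travel":[0,0,4],"twist":0},{"grip":165,"travel":[0,0,3],"twist":0},{"grip":165,"travel":[-3,0,0],"twist":0},{"grip":165,"travel":[0,0,0],"twist":0}]' 40
python3 - <<'E'
from h import *
o=get_obs();print(o["position"],o["q"][5]);im=camera("wrist")
import pickle;pickle.dump((o,im),open("w6.pkl","wb"))
for t in("reset_grip","wing","seal"):print(t,[(np.round(d["at"],4).tolist(),round(d["p"],2)) for d in search_frame(t,"wrist")[:2]])
a=cv2.resize(im[0:240,60:380],(800,600),interpolation=cv2.INTER_CUBIC);cv2.imwrite("pics/w6.png",a[...,::-1])
E
```

```text
time: 13.2
position: [0.5836, 0.2594, 0.1127]
tool_rot: [0.066, 0.998, -0.0, 0.0]
ft_force: [-0.1, -1.5, 0.7]
grip_width: 0.0115
time: 14.0
position: [0.5498, 0.26, 0.2132]
tool_rot: [0.069, 0.998, -0.0, -0.001]
ft_force: [0.0, 0.0, -0.3]
grip_width: 0.0307
[0.54981055 0.25998831 0.21322115] -1.175701388084362
reset_grip [([0.582, 0.2592, 0.1167], 0.58)]
wing [([0.5064, 0.2115, 0.1715], 0.79)]
seal [([0.5279, 0.2037, 0.1435], 0.94), ([0.5121, 0.2389, 0.1431], 0.42)]
```

View pics/w6.png

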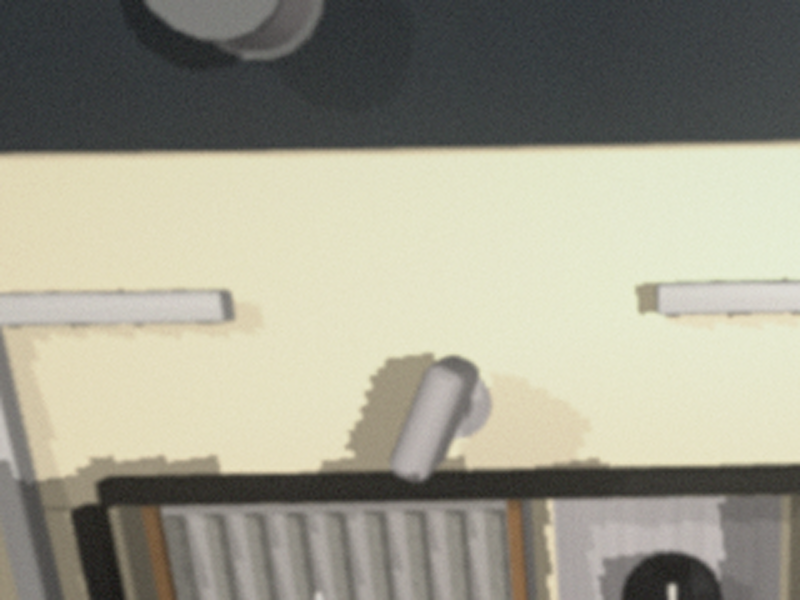

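```bash
python3 - <<'E'
from h import *
import pickle;o,im=pickle.load(open("w6.pkl","rb"));C=cal("wrist",o)
u=lambda p,z:unproj((np.array(p)+.5)/2.5-.5+[60,0],z,C)[:,:2]
W=u([[435,362],[473,368],[430,478],[392,468]],.174);d=(W[0]+W[1]-W[2]-W[3]);print(W.mean(0),"wing dir deg",np.degrees(np.arctan2(d[1],d[0])),np.linalg.norm(d)/2)
G=u([[226,308],[658,299]],.148);print("gap",G,G.mean(0))
B=u([[20,325],[215,323],[660,314],[790,312]],.140);print("inner front edge",B,np.degrees(np.arctan2(-(B[3]-B[0])[0],(B[3]-B[0])[1])))
F=u([[0,155],[800,143]],.140);print("front",F,np.degrees(np.arctan2(-(F[1]-F[0])[0],(F[1]-F[0])[1])))
th=np.radians(-7);R=np.array([[np.cos(th),-np.sin(th)],[np.sin(th),np.cos(th)]])
w=W.mean(0);print("wing rel gap mid",(w-G.mean(0))@R,"rel inner",((w-B.mean(0))@R)[0],"rel front",((w-F.mean(0))@R)[0])
print("post",u([[478,402]],.141))
E
```

```text
[0.5033382  0.21138511] wing dir deg 146.9832020144608 0.028740227639463344
gap [[0.47154794 0.15798654]
 [0.48456244 0.26831347]] [0.47805519 0.21315   ]
inner front edge [[0.46857144 0.09918961]
 [0.47497954 0.15018639]
 [0.48897499 0.26822173]
 [0.49331923 0.30269181]] -6.9336601844219174
front [[0.42757725 0.10900942]
 [0.45208205 0.30918832]] -6.979111920111997
wing rel gap mid [0.02530964 0.00132949] rel inner 0.020944503134927895 rel front 0.062756542247721
post [[0.50533503 0.21556752]]
```

```bash
python3 -m jog '[{"grip":140,"travel":[-2.3,-2.5,0],"twist":-8},{"grip":140,"travel":[-2.3,-2.4,0],"twist":-8},{"grip":140,"travel":[0,0,0],"twist":-8},{"grip":140,"travel":[0,0,-3],"twist":-1},{"grip":140,"travel":[0,0,-3.5],"twist":0},{"grip":140,"travel":[0,0,0],"twist":0},{"grip":140,"travel":[0,0,0],"twist":0}]' 20
python3 -m jog '[{"grip":255,"travel":[0,0,0],"twist":0},{"grip":255,"travel":[0,0,0],"twist":0},{"grip":255,"travel":[0,0,0],"twist":0},{"grip":255,"travel":[0,0,0],"twist":0},{"grip":255,"travel":[0,0,0],"twist":0},{"grip":255,"travel":[0,0,0],"twist":0}]' 15
```

```text
time: 14.9
position: [0.5076, 0.2106, 0.1468]
tool_rot: [0.283, 0.959, -0.0, -0.001]
ft_force: [0.8, 0.1, 0.1]
grip_width: 0.0392
time: 15.5
position: [0.5062, 0.2084, 0.1481]
tool_rot: [0.282, 0.959, -0.003, -0.0]
ft_force: [-2.2, -7.8, 6.3]
grip_width: 0.0099
```

```bash
python3 -m jog '[{"grip":255,"travel":[-0.4,0,0],"twist":0},{"grip":255,"travel":[0,0,0],"twist":0}]' 8
python3 -m jog '[{"grip":255,"travel":[0,0,0],"twist":-8},{"grip":255,"travel":[0,0,0],"twist":-8},{"grip":255,"travel":[0,0,0],"twist":-8},{"grip":255,"travel":[0,0,0],"twist":-8},{"grip":255,"travel":[0,0,0],"twist":0}]' 20
```

```text
time: 15.7
position: [0.506, 0.2085, 0.1482]
tool_rot: [0.282, 0.959, -0.001, 0.004]
ft_force: [4.4, -8.3, -0.4]
grip_width: 0.01
time: 16.2
position: [0.5053, 0.208, 0.1482]
tool_rot: [0.537, 0.844, -0.001, 0.003]
ft_force: [2.0, -9.3, 1.8]
grip_width: 0.0098
```

```bash
python3 -m jog '[{"grip":255,"travel":[0,-0.3,0],"twist":-8},{"grip":255,"travel":[0,0,0],"twist":-8},{"grip":255,"travel":[0,0,0],"twist":-8},{"grip":255,"travel":[0,0,0],"twist":-8},{"grip":255,"travel":[0,0,0],"twist":0}]' 20
python3 -c "
from h import *
o=get_obs();r=o['tool_rot'];print(o['moment'],2*np.degrees(np.arctan2(r[1],r[0])))"
```

```text
time: 16.7
position: [0.5044, 0.2076, 0.1481]
tool_rot: [0.748, 0.663, 0.001, 0.001]
ft_force: [1.4, -1.3, 3.1]
grip_width: 0.0098
[-0.27891356 -0.23345401 -0.05062885] 83.12964942056679
```

```bash
python3 -m jog '[{"grip":120,"travel":[0,0,0],"twist":0},{"grip":120,"travel":[0,0,0],"twist":0},{"grip":120,"travel":[0,0,4],"twist":0},{"grip":80,"travel":[0,0,5],"twist":0},{"grip":60,"travel":[0.4,-5,3],"twist":4},{"grip":60,"travel":[0.4,-5,3],"twist":3.7},{"grip":60,"travel":[0.4,-5,0],"twist":0},{"grip":60,"travel":[0.4,-5,0],"twist":0}]' 20
python3 -m jog '[{"grip":60,"travel":[0.4,-5,0],"twist":0},{"grip":60,"travel":[0.4,-5,0],"twist":0},{"grip":60,"travel":[0,-5,0],"twist":0},{"grip":60,"travel":[0,-5,0],"twist":0},{"grip":60,"travel":[0,0,0],"twist":0},{"grip":60,"travel":[0,0,0],"twist":0},{"grip":60,"travel":[0,0,0],"twist":0}]' 20
python3 - <<'E'
from h import *
import pickle
o=get_obs();im=camera("wrist");C=cal("wrist",o);print(o["position"],o["tool_rot"]);pickle.dump((o,im),open("w7.pkl","wb"))
g=cv2.cvtColor(im,cv2.COLOR_RGB2GRAY);m=(g>150).astype(np.uint8)
cs=cv2.findContours(m,cv2.RETR_EXTERNAL,cv2.CHAIN_APPROX_NONE)[0]
for q in sorted(cs,key=cv2.contourArea)[-3:]:
    W=unproj(q[:,0].astype(float),.008,C)[:,:2]
    r=cv2.minAreaRect((W*1000).astype(np.float32));print(cv2.contourArea(q),cv2.boundingRect(q),r)
E
```

```text
time: 17.5
position: [0.5182, 0.0213, 0.2897]
tool_rot: [0.701, 0.713, 0.001, 0.001]
ft_force: [0.6, -0.0, 0.2]
grip_width: 0.0631
time: 18.2
position: [0.5256, -0.1759, 0.2881]
tool_rot: [0.702, 0.713, 0.0, -0.001]
ft_force: [0.1, -0.0, -1.0]
grip_width: 0.0665
[ 0.52560825 -0.17594982  0.28814109] [ 7.01640611e-01  7.12530348e-01  8.13387721e-05 -9.74783679e-04]
1115.5 (616, 79, 24, 94) ((896.58935546875, -132.5836181640625), (27.44808006286621, 114.66320037841797), 15.106233596801758)
18426.0 (293, 115, 123, 169) ((564.0599365234375, -232.91900634765625), (150.38232421875, 230.54266357421875), 1.1157859563827515)
37993.5 (0, 0, 161, 282) ((195.31512451171875, -173.40704345703125), (352.06463623046875, 218.65574645996094), 89.77793884277344)
```

```bash
python3 -m jog '[{"grip":90,"travel":[2.7,-2.8,-3],"twist":0},{"grip":90,"travel":[2.75,-2.87,-4],"twist":0},{"grip":90,"travel":[0,0,-4.5],"twist":0},{"grip":90,"travel":[0,0,-4.5],"twist":0},{"grip":90,"travel":[0,0,-4.5],"twist":0},{"grip":90,"travel":[0,0,-3.5],"twist":0},{"grip":90,"travel":[0,0,-2],"twist":0},{"grip":90,"travel":[0,0,0],"twist":0}]' 20
python3 -m jog '[{"grip":90,"travel":[0,0,-0.8],"twist":0},{"grip":90,"travel":[0,0,-0.8],"twist":0},{"grip":90,"travel":[0,0,0],"twist":0},{"grip":90,"travel":[0,0,0],"twist":0}]' 20
```

```text
time: 19.05
position: [0.5754, -0.2273, 0.0299]
tool_rot: [0.701, 0.713, -0.001, -0.004]
ft_force: [0.0, -0.1, 0.3]
grip_width: 0.0562
time: 19.45
position: [0.578, -0.2308, 0.0179]
tool_rot: [0.702, 0.712, 0.0, 0.001]
ft_force: [0.1, 0.1, 0.7]
grip_width: 0.0562
```

```bash
python3 -m jog '[{"grip":90,"travel":[0.2,-0.2,-0.5],"twist":0},{"grip":90,"travel":[0,0,-0.4],"twist":0},{"grip":90,"travel":[0,0,0],"twist":0}]' 20
python3 -m jog '[{"grip":255,"travel":[0,0,0],"twist":0},{"grip":255,"travel":[0,0,0],"twist":0},{"grip":255,"travel":[0,0,0],"twist":0},{"grip":255,"travel":[0,0,0],"twist":0},{"grip":255,"travel":[0,0,0],"twist":0},{"grip":255,"travel":[0,0,0],"twist":0},{"grip":255,"travel":[0,0,0],"twist":0},{"grip":255,"travel":[0,0,0],"twist":0}]' 40
```

```text
time: 19.75
position: [0.5792, -0.2327, 0.0077]
tool_rot: [0.702, 0.712, -0.0, -0.0]
ft_force: [-0.8, 0.6, -0.8]
grip_width: 0.0563
time: 20.55
position: [0.5797, -0.2327, 0.0082]
tool_rot: [0.702, 0.712, 0.0, 0.0]
ft_force: [-0.4, -0.4, -0.4]
grip_width: 0.0116
```

```bash
python3 -m jog '[{"grip":255,"travel":[0,0,1],"twist":0},{"grip":255,"travel":[0,0,2],"twist":0},{"grip":255,"travel":[0,0,3],"twist":0},{"grip":255,"travel":[0,0,4],"twist":0},{"grip":255,"travel":[0,0,5],"twist":0},{"grip":255,"travel":[0,0,5],"twist":0},{"grip":255,"travel":[0,0,4],"twist":0},{"grip":255,"travel":[0,0,0],"twist":0}]' 50
python3 -m jog '[{"grip":255,"travel":[0,3,0],"twist":-2},{"grip":255,"travel":[0,4,0],"twist":-2},{"grip":255,"travel":[0,4,0],"twist":-2},{"grip":255,"travel":[0,4,0],"twist":-1.8},{"grip":255,"travel":[0,4,0],"twist":0},{"grip":255,"travel":[0,4,0],"twist":0},{"grip":255,"travel":[0,4,0],"twist":0},{"grip":255,"travel":[0,4,0],"twist":0}]' 50
python3 -m jog '[{"grip":255,"travel":[-0.2,4,0],"twist":0},{"grip":255,"travel":[-0.2,4,0],"twist":0},{"grip":255,"travel":[0,3,0],"twist":0},{"grip":255,"travel":[0,1.3,0],"twist":0},{"grip":255,"travel":[0,0,0],"twist":0},{"grip":255,"travel":[0,0,0],"twist":0},{"grip":255,"travel":[0,0,0],"twist":0},{"grip":255,"travel":[0,0,0],"twist":0}]' 50
python3 -c "
from h import *
o=get_obs();r=o['tool_rot'];print(o['position'],o['ft_force'],2*np.degrees(np.arctan2(r[1],r[0])))"
```

```text
time: 21.35
position: [0.5827, -0.2345, 0.2554]
tool_rot: [0.702, 0.712, 0.002, 0.007]
ft_force: [1.1, -0.7, -3.9]
grip_width: 0.0112
time: 22.15
position: [0.5773, 0.079, 0.2458]
tool_rot: [0.749, 0.663, -0.002, -0.002]
ft_force: [1.4, -0.3, -4.7]
grip_width: 0.0117
time: 22.95
position: [0.5757, 0.1988, 0.248]
tool_rot: [0.75, 0.662, -0.0, 0.0]
ft_force: [0.2, -0.8, -4.8]
grip_width: 0.0113
[0.57565121 0.19877971 0.24797365] [ 0.2259611  -0.7895775  -4.77753682] 82.89939657131373
```

```bash
python3 -m jog '[{"grip":255,"travel":[0,0.2,-2],"twist":0.2},{"grip":255,"travel":[0,0,-2],"twist":0},{"grip":255,"travel":[0,0,-1.1],"twist":0},{"grip":255,"travel":[0,0,0],"twist":0},{"grip":255,"travel":[0,0,0],"twist":0}]' 50
python3 - <<'E'
from h import *
import pickle
o=get_obs();im=camera("wrist");C=cal("wrist",o);s=camera("side");pickle.dump((o,im,s),open("w8.pkl","wb"))
r=o['tool_rot'];print(o['position'],o['ft_force'],2*np.degrees(np.arctan2(r[1],r[0])))
g=lambda a:np.clip(255*(a/255.)**.7,0,255).astype(np.uint8)
print(proj([.5046,.2097,.174],C),proj([.5046,.2097,.16],C),(proj([.5046,.2097,.174],cal("side"))))
a=cv2.resize(im[40:300,120:420],(692,600))
a=cv2.resize(im[60:360,120:420],(400,400),interpolation=cv2.INTER_CUBIC);b=cv2.resize(s[170:270,270:370],(400,400),interpolation=cv2.INTER_CUBIC)
cv2.imwrite("pics/w8.png",g(np.hstack([a,b]))[...,::-1])
E
```

```text
time: 23.45
position: [0.5761, 0.202, 0.1975]
tool_rot: [0.748, 0.664, 0.0, 0.0]
ft_force: [-0.1, -0.1, -4.9]
grip_width: 0.0119
[0.57606942 0.2019708  0.19752674] [-0.08215539 -0.05480099 -4.88736494] 83.17297292476299
[[200.61466512 240.3109723 ]] [[208.01140701 231.60428675]] [[306.48774889 216.64184759]]
```

View pics/w8.png

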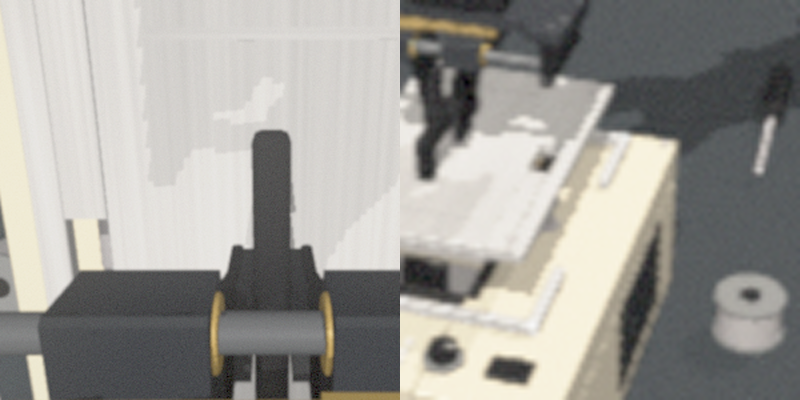

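```bash
python3 - <<'E'
from h import *
import pickle;o,im,s=pickle.load(open("w8.pkl","rb"));C=cal("wrist",o);S=cal("side")
th=np.radians(-6.9);R=np.array([[np.cos(th),-np.sin(th)],[np.sin(th),np.cos(th)]])
p=o["position"];h=p[:2]+[.0003,0]
for x,y in[(-.079,.018),(-.063,.018),(-.071,0)]:
  for dz in(0,-.008):
    q=np.r_[h+R@[x,y],p[2]-.0002+dz];print(x,y,dz,((proj(q,C)[0]-[120,60])*1.3333).round(1),((proj(q,S)[0]-[270,170])*4+[400,0]).round(1))
for x,y in[(-.166+.075,.115),(-.091,-.115),(.059,.115)]:
    q=np.r_[h+R@[x,y],p[2]-.0002];print("corner",x,y,((proj(q,S)[0]-[270,170])*4+[400,0]).round(1))
for z in(.174,.15):print("wing side",(proj([.5046,.2097,z],S)[0]-[270,170])*4+[400,0])
# handle end
q=np.r_[h+R@[0,.0535],p[2]+.033];print("handle end",(proj(q,C)[0]-[120,60])*1.3333)
E
```

```text
-0.079 0.018 0 [ 64.2 217.9] [547.3 174.3]
-0.079 0.018 -0.008 [ 72.6 211. ] [547.4 184. ]
-0.063 0.018 0 [106.6 217.8] [525.3 170.8]
-0.063 0.018 -0.008 [113.3 210.9] [525.5 180.5]
-0.071 0 0 [ 90.6 261.2] [543.8 159.3]
-0.071 0 -0.008 [ 97.8 252.8] [543.9 168.9]
corner -0.09100000000000001 0.115 [521.8 255.6]
corner -0.091 -0.115 [612.8  85.8]
corner 0.059 0.115 [306.9 218.4]
wing side [545.95099555 186.56739036]
wing side [546.10102364 214.45747409]
handle end [272.64080996 142.06149654]
```

```bash
python3 -m jog '[{"grip":255,"travel":[-0.1,-0.1,-0.5],"twist":-0.1},{"grip":255,"travel":[0,0,-0.5],"twist":0},{"grip":255,"travel":[0,0,0],"twist":0}]' 50
python3 -m jog '[{"grip":255,"travel":[0,0,-0.5],"twist":0},{"grip":255,"travel":[0,0,-0.4],"twist":0},{"grip":255,"travel":[0,0,0],"twist":0}]' 50
```

```text
time: 23.85
position: [0.5737, 0.2013, 0.1864]
tool_rot: [0.748, 0.663, -0.001, -0.001]
ft_force: [-0.3, 0.2, -4.8]
grip_width: 0.0115
time: 24.15
position: [0.5739, 0.2013, 0.1772]
tool_rot: [0.748, 0.663, -0.001, -0.001]
ft_force: [0.3, 0.8, -5.0]
grip_width: 0.0117
```

```bash
python3 -c "
from h import *
o=get_obs();r=o['tool_rot'];print(o['position'],o['ft_force'],o['moment'],2*np.degrees(np.arctan2(r[1],r[0])))"
```

```text
[0.57389353 0.20126083 0.17722225] [ 0.28130908  0.80032205 -4.99418476] [ 0.00042788 -0.15164426 -0.01180268] 83.117074291846
```

```bash
python3 -m jog '[{"grip":255,"travel":[0.1,0,-0.5],"twist":0},{"grip":255,"travel":[0,0,-0.5],"twist":0},{"grip":255,"travel":[0,0,0],"twist":0}]' 50
python3 -m jog '[{"grip":255,"travel":[0,0,-0.5],"twist":0},{"grip":255,"travel":[0,0,-0.4],"twist":0},{"grip":255,"travel":[0,0,0],"twist":0}]' 50
python3 -m jog '[{"grip":255,"travel":[0,0,-0.3],"twist":0},{"grip":255,"travel":[0,0,0],"twist":0}]' 50
python3 -m jog '[{"grip":255,"travel":[0,0,-0.3],"twist":0},{"grip":255,"travel":[0,0,0],"twist":0}]' 50
```

```text
time: 24.45
position: [0.5748, 0.2012, 0.1671]
tool_rot: [0.748, 0.663, -0.001, -0.001]
ft_force: [-0.4, -0.2, -3.9]
grip_width: 0.0113
time: 24.75
position: [0.5749, 0.2013, 0.1583]
tool_rot: [0.748, 0.663, -0.001, -0.0]
ft_force: [0.3, 0.6, -4.5]
grip_width: 0.0114
time: 24.95
position: [0.5753, 0.2013, 0.1558]
tool_rot: [0.748, 0.663, -0.0, -0.0]
ft_force: [0.2, 0.1, -3.9]
grip_width: 0.0114
time: 25.15
position: [0.576, 0.2014, 0.1534]
tool_rot: [0.748, 0.663, 0.0, 0.0]
ft_force: [-0.3, 1.2, -2.3]
grip_width: 0.0113
```

Seals are starting to bear the load; continuing in small steps.

```bash
for i in 1 2 3; do python3 -m jog '[{"grip":255,"travel":[0,0,-0.2],"twist":0},{"grip":255,"travel":[0,0,0],"twist":0}]' 50|egrep 'pos|force'; done; python3 -c "
from h import *
o=get_obs();print(o['moment'])"
```

```text
position: [0.576, 0.2014, 0.1518]
ft_force: [-0.6, -0.7, 0.0]
position: [0.576, 0.2014, 0.1499]
ft_force: [-0.8, -0.6, 3.4]
position: [0.576, 0.2014, 0.1483]
ft_force: [-1.5, -0.9, 7.6]
[-0.09367632  0.22150543 -0.01798994]
```

```bash
for i in 1 2 3; do python3 -m jog '[{"grip":255,"travel":[0,0,-0.15],"twist":0},{"grip":255,"travel":[0,0,0],"twist":0}]' 50|egrep 'pos|force'; done; python3 -c "
from h import *
o=get_obs();print(o['moment'],o['tool_rot'],o['time'])"
```

```text
position: [0.5761, 0.2015, 0.1482]
ft_force: [-3.2, -0.6, 13.1]
position: [0.5761, 0.2014, 0.1481]
ft_force: [-5.4, -1.5, 19.7]
position: [0.5761, 0.2014, 0.1481]
ft_force: [-8.4, -2.3, 27.1]
[-0.39368288  1.30574918 -0.01579515] [0.74813868 0.6635404  0.00123506 0.00105866] 26.35
```

```bash
python3 -m jog '[{"grip":255,"travel":[-0.15,0,0],"twist":0},{"grip":255,"travel":[0,0,0],"twist":0},{"grip":255,"travel":[0,0,0],"twist":0},{"grip":255,"travel":[0,0,0],"twist":0},{"grip":255,"travel":[0,0,0],"twist":0}]' 50
python3 - <<'E'
from h import *
for n in("wrist","side"):
    camera(n)
    for t in("wing","cover_grip","tin","reel"):print(n,t,[(np.round(d["at"],4).tolist(),round(d["p"],2)) for d in search_frame(t,n)[:2]])
o=get_obs();print(o["position"],o["ft_force"],o["tool_rot"],o["joint_velocities"])
im=camera("side");S=cal("side")
th=np.radians(-6.9);R=np.array([[np.cos(th),-np.sin(th)],[np.sin(th),np.cos(th)]])
# level check: bright-edge profile across the front-left corner edge of plate vs bezel
g=cv2.cvtColor(im,cv2.COLOR_RGB2GRAY)
for x,y in[(-.091,.115),(.059,.115),(-.091,-.115)]:
    q=np.r_[o["position"][:2]+R@[x,y],.148];u=proj(q,S)[0];print(u.round(1),g[int(u[1])-6:int(u[1])+9,int(round(u[0]))])
E
```

```text
time: 26.85
position: [0.5762, 0.2014, 0.1481]
tool_rot: [0.748, 0.663, 0.003, 0.002]
ft_force: [-4.1, -1.2, 24.2]
grip_width: 0.0114
wrist wing [([0.5095, 0.2202, 0.1693], 0.88)]
wrist cover_grip [([0.5673, 0.2706, 0.1452], 0.83)]
wrist tin []
wrist reel [([0.3504, 0.147, 0.0355], 0.86)]
side wing [([0.5059, 0.2157, 0.1607], 0.63), ([0.3549, -0.1971, 0.0233], 0.45)]
side cover_grip [([0.5578, 0.2392, 0.1497], 0.93)]
side tin [([0.6627, 0.3646, 0.1539], 0.51)]
side reel [([0.3543, 0.1432, 0.035], 0.5)]
[0.57618797 0.20144679 0.14806571] [-6.00762171 -1.78941925 25.33092687] [0.74818675 0.66347978 0.00262258 0.0020707 ] [ 1.16929983e-03 -8.13838037e-04  9.74198741e-05 -8.92193366e-04
  9.34116960e-04  3.29642713e-04]
[300.8 249. ] [227 226 225 221 204 202 191 218 228 199 195 220 234 236 236]
[248.3 239.4] [217 217 216 208 193 168 163 208 221 190 191 217 221 221 221]
[323.  205.2] [ 38  38  44  92 205 219 201 179 203 218 227 226 216 199 197]
```

```bash
python3 -c "
from h import *
print(hand_in())"
```

```text
the job is handed in; nothing more can be done
None
```

The job is handed in at about 27 s of the 61 s allowed, with the gripper still holding the cover pressed down; no verdict came back.

**What I did**
- **Reset knob:** I twisted it to its stop (the wrist moment rose to 0.51 N m against 0.12 N m for the spring), turned it back and released it.
- **Wing:** I turned it about 64° clockwise, until the jaws holding it were parallel to the extractor's front edge.
- **Cover:** I carried it over by its handle, lowered it with the wing through the slot and pressed it home.

**Last checks**
- **Fully home:** the cover met a hard stop at a tool height of 0.1481 m, against 0.148 m predicted for fully home. It is held there with about 25 N downward.
- **Level and aligned:** the tool is tilted about 0.007 rad. By tool angle the cover is within about 0.2° of the extractor.
- **At rest:** joint speeds are near zero.
- **Wing and position:** both cameras report the wing above the plate. The handle is about 1 mm from my estimate of the seat.

**What failed or disagreed**
- **Fingertips:** by contact they end about 30 mm short of the description, so my first attempt at the knob closed on air just above it. I used the measured offset from then on.
- **Wrist camera:** its wing position is about 1 cm off from the one I felt by contact; the side camera's is about 6 mm off.
- **Reel:** the network's reel positions differ by about 15 to 20 mm between cameras and views. The arm was never near it, so I take this as measurement error.
- **Not confirmed:** after releasing the knob I did not read its angle back, and I did not take a last look at the other bench items. A residual sideways force of 4–6 N remains at the wrist.

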